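# Wedge a lino block tight in the cutting board

## Robot

A 6-joint arm with a two-finger parallel gripper is mounted at the origin on the work surface. World frame = base frame: x ahead of the robot, y to its left, z up, the work surface at z = 0. Lengths are in m, angles in rad, forces in N, time in s.
With the tool pointing down it reaches from about 0.35 to 1 m from the base axis. Payload 7.1 kg.
Tool frame: the origin (TCP) lies between the finger pads; the fingertips stand 11 mm ahead of it and the grasp point (between the pads) lies 8 mm behind it; z points along the fingers, y is the direction in which the jaws open and shut (so a half turn about z gives the same grasp; the last joint's range is limited). The gripper opens to 85 mm and grips with 20 to 120 N. Pads are 22 mm wide; open, the fingers measure 114 mm over their backs; the gripper's body (76 mm by 85 mm) begins 54 mm behind the grasp point. The pads swing forward as they close: fully open they stand 13 mm farther back than shut.
Start: joints at [-1.22, 0.423, 1.63, -0, 1.089, -0.019], TCP at [0.226, -0.583, 0.242] pointing down, gripper open.
Joint ranges: [-3, 3], [-0.9, 2.11], [0.09, 2.58], [-1.31, 4.45], [0.11, 2.69], [-2.54, 2.54]. Speed limits (rad/s): [2.39, 2.39, 3.01, 3.14, 3.14, 3.14].

## Interface

Orientations are given as a 3x3 rotation matrix whose columns are the frame's x, y, z axes.
In Python, from bench import * gives the robot as it stands.
- The arm moves only by the tool step_arm, never from a script. Its argument "steps" is a list of rows, each an object of numbers: "x", "y", "z": the shift along the tool's x, y, z each as a share of 500 mm, from -1 to 1; "ax", "ay", "az": the turn, a rotation vector about the tool's x, y, z each as a share of 30 degrees, from -1 to 1. In form: [{"x": .., "y": .., "z": .., "ax": .., "ay": .., "az": ..}, ...]. A call has exactly 8 rows; each row shifts and turns the pose as measured when the row begins, along the tool's axes as they then stand; what a row does not reach is not made up. A row lasts 1/10 s, in which the tool goes at most 50 mm and 8.59 degrees, less where a joint would pass 70% of its speed; a pose out of reach is approached as far as the arm can. A call with a number of a shift or a turn outside -1 to 1 is refused whole. A call with a gripper value outside its range is refused whole. "grip" is the opening, from 0 (shut) to 1 (fully open), set as the call begins (left out, the last holds). The fingers move at their own pace and stop on an object; "newtons" is the grip in N (left out, the last holds). Time passes only in rows, so rows that do not move let the fingers close, or fill a call up. It gives the time, the measured TCP pose, the force and the opening at its end, in the units of the state.
- sense(): the state, without advancing time (a new reading comes with each control period).
- get_image(name): name is "scene" or "top"; returns the picture (480x640x3 uint8, red, green, blue); there is no depth.
- camera_params(name): a dict with "fx", "fy", "cx", "cy" (pixels), "k1" (the pictures are not rectified: a ray, as slopes to the right and down, at radius r is drawn at 1 + k1 r^2 times it, then the intrinsics apply), "world_to_cam" (4x4, takes a point from world to camera coordinates). Camera axes: x right, y up, looking along -z (the intrinsics and any distortion apply to the point x, -y, -z); pixel columns grow to the right and rows downward; lengths in m; the calibration is good to about 2 mm. A picture is of the moment at which its call begins. camera_params takes no time and is no camera call.
- finish_job(): hands the job in, once; it reports no verdict.
The state is a dict: "time": time; "qpos": joint angles; "qvel": joint speeds; "tau": joint torques, N m; "ee_pos": TCP position; "tool_rot": TCP orientation; "contact_force": force on the tool from outside, world axes, zero at the start; "torque": the same for the moment, N m; "width": finger opening in m.
Only numpy, scipy, OpenCV 4.12 (cv2) and the standard library are available. Lean on these libraries where they do the work, as an engineer would, in place of code of your own. Each camera call takes 0.05 s, during which the arm holds its last target. There are 200 camera calls.

## Task

The lino block is lying loose in the cutting board. Slide it up against the end stop, set the wooden wedge thin end first into the tapering gap between the block and the slanting cleat, and tap it along until the block is clamped tight against the fence; firm, but do not force it. Then let go, and leave the roller, tape, ink and brushes where they are.

Things in the scene. Friction and masses are not known exactly. Their poses are not given: they have to be found in the camera images.
- board: plywood cutting board 200 (x) x 280 (y) x 12 mm, fixed to the table; origin centred under it, upper face at z = 12 mm. On it, 22 mm high (tops at z = 34 mm): a fence along the +x side, an end stop at the +y end, and on the -x side a slanting wooden cleat held by wing nuts. The -y end is open: the wedge goes in from there, moving towards +y
- fence_mid (a point): top edge of the fence's inner face, mid-length, axes the board's (this point: x = 70, y = -5, z = 34 mm in the board's frame). The face looks to the board's -x, is 250 mm long along y and lined with a cork strip that gives about 1 mm per 40 N of clamping
- stop_mid (a point): top edge of the end stop's inner face, axes the board's (this point: x = 42, y = 85, z = 34 mm in the board's frame). The face looks to the board's -y and is 64 mm long along x
- gap_mouth (a point): point on the board's upper face midway across the mouth of the gap between block (when home) and cleat, axes the board's (x = -6, y = -15 mm in its frame). From this y the cleat runs 100 mm to +y, 26 mm wide. Gap about 22 mm wide here, 9.5 mm at the far end (1 in 8). The cleat adjusts in slots, unmeasured: the gap may be 2.2 mm wider or narrower, the wedge's tight place 18 mm deeper or shallower
- block: mounted lino block, a leaf cut in its brown face, 65 (x) x 110 (y) x 22 mm, about 120 g, loose and flat on the board between cleat and fence, a few mm off the fence and 8 to 30 mm short of the end stop; origin centred on its underside, axes nearly the board's. Home, its origin is at x = 37.5 (to 38.5 as the cork gives), y = 30 mm in the board's frame
- wedge: loose light wooden wedge, 144 long, 24 mm high, about 60 g, flat on the table, 30 mm wide at the thick end (x = -72 mm), 12 mm at the thin end (x = 72 mm); x axis along it, z up. Origin on the underside at half length. The face at y = -10.5 mm is straight and goes against the block; the other slants 1 in 8 and goes against the cleat
- wedge_grip (a point): point in the wedge 22 mm from its thick end, midway between its sides, 16 mm above its underside, where it is 27 mm wide (wedge frame x = -50, y = 3 mm); axes the wedge's. In the gap, cleat at mid-adjustment and block home, the wedge first bites with its origin at x = -5.5, y = -7 mm in the board's frame, x axis along the board's y; this part then stands free on both sides
- wedge_end (a point): centre of the wedge's thick end face, 30 mm wide and 24 mm high; axes the wedge's. A push here of about 15 N (12 to 20 N) along the gap drives the wedge tight and it then stays by friction; over 30 N is forcing it. As it goes in it slides along the cleat, so it also comes over towards the fence by 1 mm in 8; held from doing so it jams short of tight, and a fresh push frees it
- brayer: ink roller with a dark wooden handle, lying on the table, about 160 mm long, 90 mm wide and 33 mm high; origin on the table under its middle
- tape_roll: roll of cream masking tape lying flat, 104 mm across, 24 mm high; origin at the centre of its underside
- ink_bottle: black ink bottle standing upright, 56 mm across, 150 mm high; origin at the centre of its underside
- brush_jar: jar of brushes standing upright, 80 mm across, 190 mm high with the brushes; origin at the centre of its underside
Not all that is in view belongs to the job. Leave any turquoise look-alike of the block alone. There is more than one size of the wedge; the one meant has the size given above.

How it is judged:
By the outcome, as a careful person would: the job done as asked, in the order asked, and still so for the second after the job is handed in, with the robot touching nothing.
It also fails if it takes over 67 s, if anything falls off the work surface, if the arm or the gripper's body presses on something with over 40 N, if the wrist force passes 120 N, or if a joint passes its speed limit or range.

## Working session

There is one attempt and no reset: what is moved stays moved. The work goes in short steps, Python scripts to look and compute and a tool call to move; the robot and the scene stay as the last step left them, time stands still between calls to the robot, and variables do not carry over. Pictures are saved under pics/ and viewed, about 8 in all and at most 12, crops included, and the job is handed in when it is done.

Besides the shell and the picture viewer there is one more tool, called after "Emit:" in YAML: its name, and indented under it one key for each argument. step_arm: Moves the arm, as the interface text tells. Its arguments: {"type":"object","properties":{"steps":{"type":"array","items":{"type":"object","properties":{"x":{"type":"number","minimum":-1,"maximum":1},"y":{"type":"number","minimum":-1,"maximum":1},"z":{"type":"number","minimum":-1,"maximum":1},"ax":{"type":"number","minimum":-1,"maximum":1},"ay":{"type":"number","minimum":-1,"maximum":1},"az":{"type":"number","minimum":-1,"maximum":1}}}},"grip":{"type":"number"},"newtons":{"type":"number"}},"required":["steps"]}

```bash
mkdir -p pics; cat > h.py <<'E'
from bench import *
import numpy as np, cv2
def ray(name,u,v):
    c=camera_params(name); a=(u-c['cx'])/c['fx']; b=(v-c['cy'])/c['fy']
    p=np.array([a,b]); q=p.copy()
    for _ in range(20): q=p/(1+c['k1']*(q@q))
    M=np.array(c['world_to_cam']); R=M[:3,:3]; t=M[:3,3]
    return -R.T@t, R.T@np.array([q[0],-q[1],-1.])
def onz(name,u,v,z):
    o,d=ray(name,u,v); return o+d*(z-o[2])/d[2]
def pix(name,P):
    c=camera_params(name); M=np.array(c['world_to_cam']); p=M[:3,:3]@np.array(P)+M[:3,3]
    q=np.array([p[0],-p[1]])/-p[2]; q=q*(1+c['k1']*(q@q)); return np.array([c['fx']*q[0]+c['cx'],c['fy']*q[1]+c['cy']])
def snap(name,f):
    im=np.array(get_image(name)); cv2.imwrite('pics/'+f,im[:,:,::-1]); return im
E
python3 - <<'E'
from h import *
for n in('top','scene'):
    snap(n,n+'0.png'); c=camera_params(n); print(n,c['fx'],c['k1'],ray(n,320,240))
print(sense())
E
```

```text
top 469.81288123139205 -0.04783101179060337 (array([0.35991835, 0.04497465, 1.13225461]), array([ 0.13712971,  0.01608337, -0.99047818]))
scene 624.2495122509836 -0.10114749331125168 (array([1.49869315, 0.61678193, 1.23318073]), array([-0.57422257, -0.36427948, -0.73346693]))
{'time': 0.1, 'qpos': array([-1.21997694e+00,  4.23793433e-01,  1.63059075e+00, -2.90162570e-05,
        1.08859324e+00, -1.89764979e-02]), 'qvel': array([-0.00070735, -0.00120439, -0.00266995, -0.00093172, -0.00061398,
       -0.00089933]), 'tau': array([-8.87874103e-04, -5.58429337e+01, -2.82444549e+01, -9.91222942e-05,
        3.01189175e-03, -3.83148233e-07]), 'ee_pos': array([ 0.22576116, -0.58230086,  0.24161426]), 'tool_rot': array([[ 9.32396268e-01,  3.61437338e-01, -5.00040802e-04],
       [ 3.61437684e-01, -9.32395373e-01,  1.29158698e-03],
       [ 5.92030663e-07, -1.38500447e-03, -9.99999041e-01]]), 'contact_force': array([ 0.45357856, -0.36095252,  0.3975981 ]), 'torque': array([ 0.04183214, -0.03665929, -0.01323978]), 'width': 0.08527094265020907}
```

View pics/top0.png

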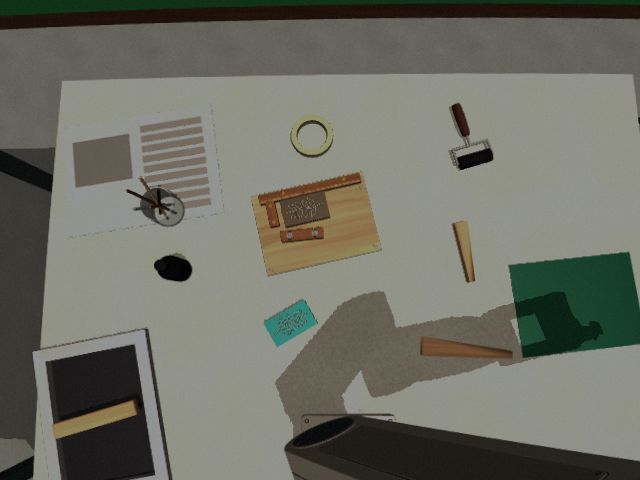

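View pics/scene0.png

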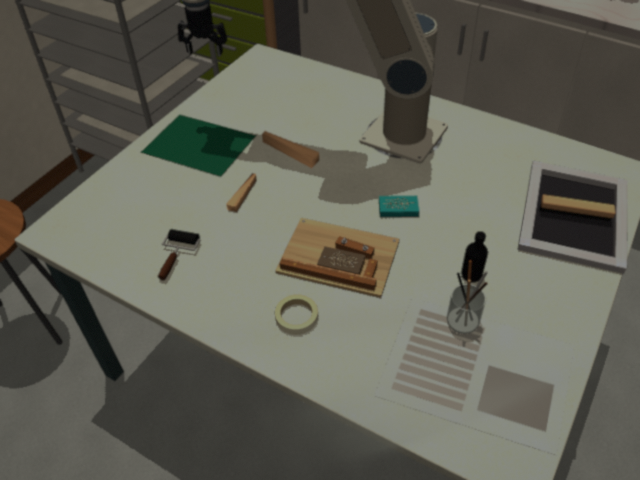

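The top view shows the board at (316,223), with its fence towards world +x and its end stop to the left, and the block at (304,208). There are three wedge-like things:
- (464,251), about 62 px long, or roughly 150 mm. This fits the 144 mm given.
- (466,348), about 92 px long, or roughly 220 mm, so too big.
- The stick in the tray at (96,420), which is not a wedge of that size.

The turquoise block at (291,322) is the decoy. Next I'll measure and enlarge the first candidate and the board.

```bash
python3 - <<'E'
from h import *
im=cv2.imread('pics/top0.png')
hsv=cv2.cvtColor(im,cv2.COLOR_BGR2HSV)
m=((hsv[...,1]>75)&(hsv[...,0]<28)&(hsv[...,2]>40)).astype(np.uint8)
cs,_=cv2.findContours(m,cv2.RETR_EXTERNAL,cv2.CHAIN_APPROX_NONE)
for c in cs:
    if cv2.contourArea(c)<300: continue
    r=cv2.minAreaRect(c); b=cv2.boxPoints(r)
    print(np.round(r[0]),np.round(r[1],1),cv2.contourArea(c))
    ap=cv2.approxPolyDP(c,3,True)[:,0]
    for p in ap: print('  ',p,[np.round(onz('top',*(p+0.0),z)[:2]*1000,1).tolist() for z in(0,.012,.024)])
A=cv2.resize(im[160:285,240:395],None,fx=5,fy=4.6,interpolation=cv2.INTER_CUBIC)
A=cv2.resize(im[162:282,242:392],None,fx=4,fy=4,interpolation=cv2.INTER_CUBIC)
B=cv2.resize(im[205:300,440:490],None,fx=4,fy=4,interpolation=cv2.INTER_CUBIC)
C=np.zeros((480,800,3),np.uint8);C[:,:600]=A;C[:380,600:]=B
cv2.imwrite('pics/crop1.png',cv2.convertScaleAbs(C,alpha=1.4))
E
```

```text
[ 95. 419.] [16.6 87.9] 1319.5
   [135 400] [[135.9, 504.0], [138.3, 499.1], [140.7, 494.2]]
   [ 54 423] [[78.6, 701.2], [81.6, 694.3], [84.6, 687.3]]
   [ 54 435] [[50.8, 699.8], [54.1, 692.8], [57.3, 685.9]]
   [ 59 438] [[44.2, 686.9], [47.5, 680.1], [50.9, 673.3]]
   [135 415] [[101.3, 502.6], [104.1, 497.8], [106.8, 492.9]]
[466. 349.] [93.4 19.1] 1216.5
   [420 336] [[286.3, -172.0], [287.1, -169.7], [287.9, -167.4]]
   [422 355] [[242.3, -175.4], [243.5, -173.1], [244.8, -170.7]]
   [512 358] [[233.7, -387.1], [235.1, -382.5], [236.4, -377.9]]
   [512 352] [[247.6, -387.8], [248.8, -383.2], [250.0, -378.6]]
[464. 252.] [60.7 14.4] 633.0
   [457 222] [[558.9, -270.9], [556.8, -267.6], [554.7, -264.2]]
   [453 226] [[549.0, -260.7], [547.0, -257.5], [545.0, -254.3]]
   [466 279] [[420.1, -286.4], [419.4, -282.9], [418.8, -279.4]]
   [473 281] [[415.2, -303.0], [414.6, -299.3], [414.0, -295.6]]
   [467 222] [[558.7, -295.4], [556.6, -291.8], [554.5, -288.2]]
[315. 223.] [ 81.1 116. ] 9126.5
   [361 173] [[683.9, -39.1], [680.4, -38.2], [677.0, -37.3]]
   [251 197] [[625.3, 233.9], [622.5, 231.9], [619.7, 229.9]]
   [268 275] [[432.1, 189.4], [431.3, 187.8], [430.5, 186.3]]
   [380 249] [[493.8, -81.8], [492.4, -80.5], [490.9, -79.1]]
```

View pics/crop1.png

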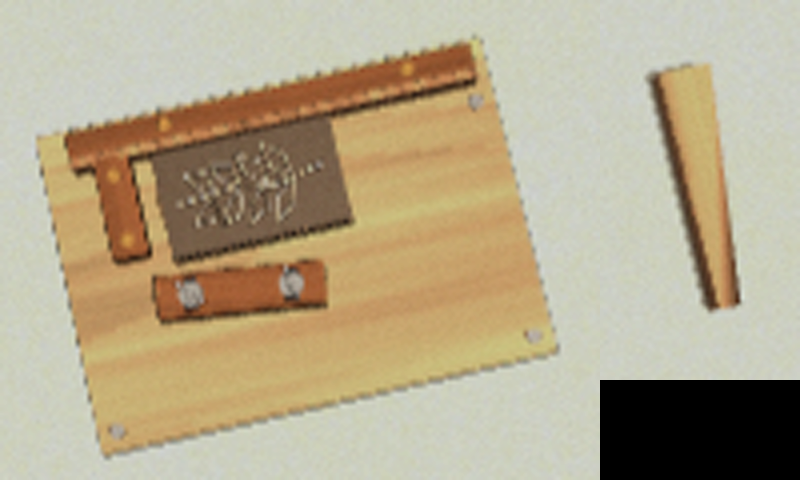

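The enlarged crop confirms the (464,251) wedge: thick end up towards world +x, thin end down. The block sits short of the stop and close to the fence, and the cleat is below it. Next I'll fit the poses.

```bash
cat > fit.py <<'E'
from h import *
def board():
    im=cv2.imread('pics/top0.png'); h=cv2.cvtColor(im,cv2.COLOR_BGR2HSV)
    m=((h[...,1]>75)&(h[...,0]<28)&(h[...,2]>40)).astype(np.uint8)
    return im,h,m
def line(m,a,b,z,trim=.12,w=3.5):  # fit a contour edge near pixel segment a-b, in world at z
    cs,_=cv2.findContours(m,cv2.RETR_EXTERNAL,cv2.CHAIN_APPROX_NONE)
    P=np.vstack([c[:,0] for c in cs]).astype(float); a,b=np.array(a,float),np.array(b,float)
    d=(b-a)/np.linalg.norm(b-a); n=np.array([-d[1],d[0]]); L=np.linalg.norm(b-a)
    s=(P-a)@d; e=(P-a)@n; k=(s>trim*L)&(s<(1-trim)*L)&(abs(e)<w)
    W=np.array([onz('top',*p,z)[:2] for p in P[k]])
    vx,vy,x,y=cv2.fitLine(W.astype(np.float32),cv2.DIST_HUBER,0,.001,.001).ravel()
    v=np.array([vx,vy]); 
    if v@(onz('top',*b,z)-onz('top',*a,z))[:2]<0: v=-v
    return np.array([x,y]),v,k.sum()
def cross(l1,l2):
    t=np.linalg.solve(np.c_[l1[1],-l2[1]],l2[0]-l1[0]); return l1[0]+t[0]*l1[1]
E
python3 - <<'E'
from fit import *
im,h,m=board()
deg=lambda v:np.degrees(np.arctan2(v[1],v[0]))
ls={}
A,B,C,D=(361,173),(251,197),(268,275),(380,249)
for n,a,b in(('L',C,B),('bot',D,C),('R',D,A)):
    ls[n]=line(m,a,b,.012); print(n,deg(ls[n][1]),ls[n][2])
c1=cross(ls['L'],ls['bot']);c2=cross(ls['R'],ls['bot']);print(c1,c2,np.linalg.norm(c1-c2))
yaw=np.mean([deg(ls['L'][1]),deg(ls['R'][1]),deg(ls['bot'][1])-90]); 
r=np.radians(yaw);bx=np.array([np.cos(r),np.sin(r)]);by=np.array([-bx[1],bx[0]])
O=(c1+c2)/2+.1*bx; print('board',O,yaw)
np.savez('board.npz',O=O,yaw=r)
# wedge
rt=line(m,(475,281),(467,222),.024); lf=line(m,(466,279),(453,224),.024,w=2.5); tp=line(m,(453,222.5),(467,221.5),.024,w=2.5,trim=.1); bo=line(m,(466,280),(474,281),.024)
print('wedge R',deg(rt[1]),'L',deg(lf[1]),'top',deg(tp[1]),tp[2],cross(rt,tp),cross(rt,bo))
# block: dark
B=lambda p:np.round([(p-O)@bx*1000,(p-O)@by*1000],1)
roi=np.zeros_like(m);roi[185:232,272:332]=1
g=((h[...,2]<95)&(h[...,1]<130)).astype(np.uint8)*roi
g=cv2.morphologyEx(g,cv2.MORPH_CLOSE,np.ones((7,7)))
cs,_=cv2.findContours(g,cv2.RETR_EXTERNAL,cv2.CHAIN_APPROX_NONE)
c=max(cs,key=cv2.contourArea);b=cv2.boxPoints(cv2.minAreaRect(c));print(b.round(1).tolist())
for p in b: print(B(onz('top',*p,.034)[:2]))
# from crop: named points px=242+u/4, row=162+v/4 at z=34
for n,u,v in(('fence in R',476,80),('fence in L',130,158),('stop inner top',132,160),('stop inner bot',150,252),('cleat far+x',154,276),('cleat mouth+x',326,262),('blk UL',152,156),('blk UR',330,118),('blk LR',353,220),('blk LL',175,260)):
    print(n,B(onz('top',242+(u-1.5)/4,162+(v-1.5)/4,.034)[:2]))
E
```

```text
L 12.499941 59
bot 102.68545 85
R 12.255237 58
[0.43143207 0.18904586] [ 0.49207956 -0.08038719] 0.27617437
board [0.55939287 0.07593957] 12.480208
wedge R 4.1618524 L 11.479586 top -82.07752 11 [ 0.556535   -0.28772113] [ 0.41349593 -0.29812953]
[[273.8999938964844, 201.3000030517578], [323.70001220703125, 189.8000030517578], [331.0, 221.5], [281.20001220703125, 233.0]]
[66.6 84.5]
[ 67.3 -38. ]
[-11.8 -37.9]
[-12.4  83.4]
fence in R [  67.1 -128.8]
fence in L [67.  83.9]
stop inner top [65.5 83. ]
stop inner bot [ 8.5 84.1]
cleat far+x [-6.2 84.7]
cleat mouth+x [-20.7 -16.6]
blk UL [65.2 70.8]
blk UR [ 64.  -38.2]
blk LR [  0.3 -37.8]
blk LL [ 0.4 70.6]
```

Emit:
step_arm:
  steps:
    - {"x":0.072,"y":-0.054}
    - {"x":0.072,"y":-0.054}
    - {"x":0.072,"y":-0.054}
    - {"x":0.072,"y":-0.054}
    - {"x":0.072,"y":-0.054}
    - {"x":0.072,"y":-0.054}
    - {"x":0.072,"y":-0.054}
    - {"x":0.072,"y":-0.054}
  grip: 0
  newtons: 30

```text
schema error: expected keys x, y, z, ax, ay, az
```

Emit:
step_arm:
  steps:
    - {"x":0.072,"y":-0.054}
    - {"x":0.072,"y":-0.054}
    - {"x":0.072,"y":-0.054}
    - {"x":0.072,"y":-0.054}
    - {"x":0.072,"y":-0.054}
    - {"az":-0.286}
    - {"az":-0.286}
    - {"az":-0.286}

```text
schema error: expected keys x, y, z, ax, ay, az
```

```bash
cat > go.py <<'E'
from h import *
d=np.load('board.npz'); r=float(d['yaw']); bx=np.array([np.cos(r),np.sin(r)]); by=np.array([-bx[1],bx[0]])
O=d['O']-.0022*bx-.001*by
def B(p): return np.array([(p[:2]-O)@bx,(p[:2]-O)@by,p[2]])
def W(x,y,z): return np.r_[O+x*bx+y*by,z]
def st():
    s=sense(); R=s['tool_rot']; f=s['contact_force']
    print('t %.2f'%s['time'],'board mm',np.round(B(s['ee_pos'])*1000,1),'world',np.round(s['ee_pos'],4),'yhead %.2f'%np.degrees(np.arctan2(R[1,1],R[0,1])),'zax',np.round(R[:,2],4),'q',np.round(s['qpos'],2),
     'Fboard',np.round([f[:2]@bx,f[:2]@by,f[2]],1),'w %.4f'%s['width']); return s
def rel(T,yh):
    s=st(); R=s['tool_rot']; d=R.T@(np.array(T)-s['ee_pos'])
    a=(yh-np.degrees(np.arctan2(R[1,1],R[0,1]))+180)%360-180
    print('tool delta shares',np.round(d/.5,4),'az total share',round(-a/30,4))
E
python3 -c "
from go import *
rel(W(.035,-.058,.242),12.5)"
```

```text
t 0.10 board mm [-465.8 -569.6  241.6] world [ 0.2258 -0.5823  0.2416] yhead -68.81 zax [-5.0e-04  1.3e-03 -1.0e+00] q [-1.22  0.42  1.63 -0.    1.09 -0.02] Fboard [ 0.4 -0.5  0.4] w 0.0853
tool delta shares [ 1.145e+00 -8.597e-01  4.000e-04] az total share -2.7104
```

Emit:
step_arm:
  steps:
    - {"x":0.072,"y":-0.054,"z":0,"ax":0,"ay":0,"az":0}
    - {"x":0.072,"y":-0.054,"z":0,"ax":0,"ay":0,"az":0}
    - {"x":0.072,"y":-0.054,"z":0,"ax":0,"ay":0,"az":0}
    - {"x":0.072,"y":-0.054,"z":0,"ax":0,"ay":0,"az":0}
    - {"x":0.072,"y":-0.054,"z":0,"ax":0,"ay":0,"az":0}
    - {"x":0.072,"y":-0.054,"z":0,"ax":0,"ay":0,"az":0}
    - {"x":0.072,"y":-0.054,"z":0,"ax":0,"ay":0,"az":0}
    - {"x":0.072,"y":-0.054,"z":0,"ax":0,"ay":0,"az":0}
  grip: 0
  newtons: 30

```text
time: 0.9
ee_pos: [0.4191, -0.2703, 0.239]
tool_rot: [[0.936, 0.352, -0.002], [0.352, -0.936, 0.002], [-0.001, -0.003, -1.0]]
contact_force: [0.5, -0.4, 0.2]
width: 0.0001
```

Emit:
step_arm:
  steps:
    - {"x":0.072,"y":-0.054,"z":0,"ax":0,"ay":0,"az":0}
    - {"x":0.072,"y":-0.054,"z":0,"ax":0,"ay":0,"az":0}
    - {"x":0.072,"y":-0.054,"z":0,"ax":0,"ay":0,"az":0}
    - {"x":0.072,"y":-0.054,"z":0,"ax":0,"ay":0,"az":0}
    - {"x":0.072,"y":-0.054,"z":0,"ax":0,"ay":0,"az":0}
    - {"x":0,"y":0,"z":0,"ax":0,"ay":0,"az":-0.286}
    - {"x":0,"y":0,"z":0,"ax":0,"ay":0,"az":-0.286}
    - {"x":0,"y":0,"z":0,"ax":0,"ay":0,"az":-0.286}

```text
time: 1.7
ee_pos: [0.5454, -0.0647, 0.2374]
tool_rot: [[0.684, 0.729, -0.004], [0.729, -0.684, 0.003], [-0.0, -0.005, -1.0]]
contact_force: [0.2, -0.3, -0.1]
width: 0.0001
```

```bash
python3 -c "
from go import *
rel(W(.035,-.058,.1),12.5)"
```

```text
t 1.70 board mm [ -41.8 -133.3  237.4] world [ 0.5454 -0.0647  0.2374] yhead -43.19 zax [-0.0041  0.0035 -1.    ] q [-0.14  0.32  1.8   0.    1.03  0.61] Fboard [ 0.1 -0.3 -0.1] w 0.0001
tool delta shares [ 0.2118 -0.0362  0.275 ] az total share -1.8563
```

Emit:
step_arm:
  steps:
    - {"x":0.053,"y":-0.009,"z":0.068,"ax":0,"ay":0,"az":0}
    - {"x":0.053,"y":-0.009,"z":0.068,"ax":0,"ay":0,"az":0}
    - {"x":0.053,"y":-0.009,"z":0.068,"ax":0,"ay":0,"az":0}
    - {"x":0.053,"y":-0.009,"z":0.068,"ax":0,"ay":0,"az":0}
    - {"x":0,"y":0,"z":0,"ax":0,"ay":0,"az":-0.286}
    - {"x":0,"y":0,"z":0,"ax":0,"ay":0,"az":-0.286}
    - {"x":0,"y":0,"z":0,"ax":0,"ay":0,"az":-0.286}
    - {"x":0,"y":0,"z":0,"ax":0,"ay":0,"az":-0.286}

```text
time: 2.5
ee_pos: [0.6053, 0.0298, 0.0929]
tool_rot: [[0.145, 0.989, -0.007], [0.989, -0.145, 0.002], [0.001, -0.008, -1.0]]
contact_force: [-1.0, 0.3, -0.4]
width: -0.0003
```

Emit:
step_arm:
  steps:
    - {"x":0,"y":0,"z":0,"ax":0,"ay":0,"az":-0.286}
    - {"x":0,"y":0,"z":0,"ax":0,"ay":0,"az":-0.286}
    - {"x":0,"y":0,"z":0,"ax":0,"ay":0,"az":-0.15}
    - {"x":0,"y":0,"z":0,"ax":0,"ay":0,"az":0}
    - {"x":0,"y":0,"z":0,"ax":0,"ay":0,"az":0}
    - {"x":0,"y":0,"z":0,"ax":0,"ay":0,"az":0}
    - {"x":0,"y":0,"z":0,"ax":0,"ay":0,"az":0}
    - {"x":0,"y":0,"z":0,"ax":0,"ay":0,"az":0}

```text
time: 3.3
ee_pos: [0.6035, 0.03, 0.0903]
tool_rot: [[-0.231, 0.973, -0.012], [0.973, 0.231, 0.002], [0.005, -0.012, -1.0]]
contact_force: [0.4, 0.3, -0.1]
width: -0.0001
```

```bash
python3 -c "
from go import *
rel(W(.035,-.058,.031),12.5)"
```

```text
t 3.30 board mm [ 35.3 -53.4  90.3] world [0.6035 0.03   0.0903] yhead 13.34 zax [-0.0124  0.0019 -0.9999] q [ 0.03  0.6   1.75  0.    0.8  -0.21] Fboard [ 0.4  0.2 -0.1] w -0.0001
tool delta shares [-0.0098  0.0006  0.1186] az total share 0.028
```

Emit:
step_arm:
  steps:
    - {"x":-0.01,"y":0,"z":0,"ax":-0.022,"ay":-0.009,"az":0.028}
    - {"x":0,"y":0,"z":0.05,"ax":0,"ay":0,"az":0}
    - {"x":0,"y":0,"z":0.05,"ax":0,"ay":0,"az":0}
    - {"x":0,"y":0,"z":0.02,"ax":0,"ay":0,"az":0}
    - {"x":0,"y":0,"z":0,"ax":0,"ay":0,"az":0}
    - {"x":0,"y":0,"z":0,"ax":0,"ay":0,"az":0}
    - {"x":0,"y":0,"z":0,"ax":0,"ay":0,"az":0}
    - {"x":0,"y":0,"z":0,"ax":0,"ay":0,"az":0}

```text
time: 4.1
ee_pos: [0.6076, 0.0236, 0.032]
tool_rot: [[-0.211, 0.977, 0.008], [0.978, 0.211, -0.001], [-0.002, 0.008, -1.0]]
contact_force: [-0.0, -0.1, 0.0]
width: 0.0001
```

```bash
sed -i "s|    print('tool delta|    w=np.cross(R[:,2],[0,0,-1]);print('level ax,ay',np.round((R.T@w)[:2]/.5236,4))\n    print('tool delta|" go.py; python3 -c "
from go import *
rel(W(.035,-.030,.028),12.5)"
```

```text
t 4.10 board mm [ 37.9 -60.5  32. ] world [0.6076 0.0236 0.032 ] yhead 12.18 zax [ 8.3e-03 -7.0e-04 -1.0e+00] q [ 0.02  0.69  1.77 -0.    0.68 -0.19] Fboard [-0. -0.  0.] w 0.0001
level ax,ay [0.0153 0.0047]
tool delta shares [ 0.061  -0.0063  0.0078] az total share -0.0108
```

Emit:
step_arm:
  steps:
    - {"x":0.01,"y":-0.006,"z":0.008,"ax":0.015,"ay":0.005,"az":-0.01}
    - {"x":0.01,"y":0,"z":0,"ax":0,"ay":0,"az":0}
    - {"x":0.005,"y":0,"z":0,"ax":0,"ay":0,"az":0}
    - {"x":0.005,"y":0,"z":0,"ax":0,"ay":0,"az":0}
    - {"x":0.005,"y":0,"z":0,"ax":0,"ay":0,"az":0}
    - {"x":0.005,"y":0,"z":0,"ax":0,"ay":0,"az":0}
    - {"x":0.004,"y":0,"z":0,"ax":0,"ay":0,"az":0}
    - {"x":0.004,"y":0,"z":0,"ax":0,"ay":0,"az":0}

```text
time: 4.9
ee_pos: [0.6002, 0.0483, 0.0296]
tool_rot: [[-0.217, 0.976, 0.003], [0.976, 0.217, -0.0], [-0.001, 0.003, -1.0]]
contact_force: [4.8, -13.0, -0.2]
width: -0.0002
```

```bash
python3 -c "
from go import *
rel(W(.036,-.036,.028),12.5)"
```

```text
t 4.90 board mm [ 36.1 -34.8  29.6] world [0.6002 0.0483 0.0296] yhead 12.54 zax [ 3.1e-03 -3.0e-04 -1.0e+00] q [ 0.06  0.69  1.78 -0.    0.67 -0.16] Fboard [  1.8 -13.7  -0.2] w -0.0002
level ax,ay [0.0056 0.0018]
tool delta shares [-0.0024 -0.0002  0.0031] az total share 0.0015
```

Emit:
step_arm:
  steps:
    - {"x":-0.02,"y":0,"z":0,"ax":0,"ay":0,"az":0}
    - {"x":-0.03,"y":0,"z":0,"ax":0,"ay":0,"az":0}
    - {"x":0,"y":0,"z":-0.06,"ax":0,"ay":0,"az":0}
    - {"x":-0.05,"y":0,"z":-0.07,"ax":0,"ay":0,"az":0}
    - {"x":-0.08,"y":0,"z":-0.04,"ax":0,"ay":0,"az":0}
    - {"x":-0.09,"y":0,"z":0,"ax":0,"ay":0,"az":0}
    - {"x":-0.09,"y":0,"z":0,"ax":0,"ay":0,"az":0}
    - {"x":-0.09,"y":0,"z":0,"ax":0,"ay":0,"az":0}
  grip: 1

```text
time: 5.7
ee_pos: [0.6497, -0.1805, 0.1181]
tool_rot: [[-0.222, 0.975, 0.001], [0.975, 0.222, -0.0], [-0.0, 0.001, -1.0]]
contact_force: [-0.0, 0.9, 1.1]
width: 0.0856
```

Emit:
step_arm:
  steps:
    - {"x":-0.08,"y":0,"z":0,"ax":0,"ay":0,"az":0}
    - {"x":0,"y":0,"z":0,"ax":0,"ay":0,"az":-0.286}
    - {"x":0,"y":0,"z":0,"ax":0,"ay":0,"az":-0.286}
    - {"x":0,"y":0,"z":0,"ax":0,"ay":0,"az":-0.286}
    - {"x":0,"y":0,"z":0,"ax":0,"ay":0,"az":-0.286}
    - {"x":0,"y":0,"z":0,"ax":0,"ay":0,"az":-0.286}
    - {"x":0,"y":0,"z":0,"ax":0,"ay":0,"az":-0.286}
    - {"x":0,"y":0,"z":0,"ax":0,"ay":0,"az":-0.286}
  grip: 1

```text
time: 6.5
ee_pos: [0.656, -0.2417, 0.1178]
tool_rot: [[-0.956, 0.292, 0.003], [0.292, 0.956, -0.001], [-0.003, -0.0, -1.0]]
contact_force: [0.1, 1.0, -0.2]
width: 0.0853
```

```bash
python3 -c "
from go import *
rel([.5327,-.2764,.1],101.4)
im=snap('top','top1.png')
C=np.hstack([cv2.resize(im[162:282,242:392],None,fx=4,fy=4,interpolation=cv2.INTER_CUBIC)]); cv2.imwrite('pics/crop2.png',cv2.convertScaleAbs(C,alpha=1.4)[:,:,::-1])"
```

```text
t 6.50 board mm [  27.9 -330.   117.8] world [ 0.656  -0.2417  0.1178] yhead 73.03 zax [ 0.0028 -0.001  -1.    ] q [-0.37  0.67  1.52  0.    0.94 -1.64] Fboard [ 0.4  1.  -0.2] w 0.0853
level ax,ay [-0.0003  0.0057]
tool delta shares [ 0.2157 -0.1384  0.0351] az total share -0.9458
```

View pics/crop2.png

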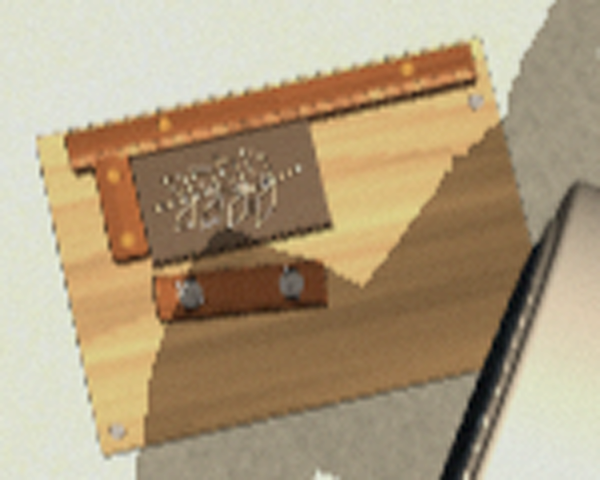

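Emit:
step_arm:
  steps:
    - {"x":0.054,"y":-0.035,"z":0,"ax":0,"ay":0,"az":0}
    - {"x":0.054,"y":-0.035,"z":0,"ax":0,"ay":0,"az":0}
    - {"x":0.054,"y":-0.035,"z":0,"ax":0,"ay":0,"az":0}
    - {"x":0.054,"y":-0.035,"z":0,"ax":0,"ay":0,"az":0}
    - {"x":0,"y":0,"z":0,"ax":0,"ay":0,"az":-0.286}
    - {"x":0,"y":0,"z":0,"ax":0,"ay":0,"az":-0.286}
    - {"x":0,"y":0,"z":0,"ax":0,"ay":0,"az":-0.286}
    - {"x":0,"y":0,"z":0,"ax":0,"ay":0,"az":-0.09}

```text
time: 7.35
ee_pos: [0.5241, -0.2858, 0.117]
tool_rot: [[-0.981, -0.195, 0.003], [-0.195, 0.981, 0.0], [-0.003, -0.0, -1.0]]
contact_force: [0.3, -0.2, 0.2]
width: 0.0855
```

```bash
python3 -c "
from go import *
rel([.5327,-.2764,.05],101.4)"
```

```text
t 7.35 board mm [-110.5 -344.5  117. ] world [ 0.5241 -0.2858  0.117 ] yhead 101.23 zax [ 2.6e-03  1.0e-04 -1.0e+00] q [-0.52  0.55  1.77  0.    0.82 -2.29] Fboard [ 0.3 -0.3  0.2] w 0.0855
level ax,ay [-0.0008  0.0049]
tool delta shares [-0.0203  0.0151  0.134 ] az total share -0.0055
```

Emit:
step_arm:
  steps:
    - {"x":-0.02,"y":0.015,"z":0,"ax":0,"ay":0.005,"az":-0.005}
    - {"x":0,"y":0,"z":0.06,"ax":0,"ay":0,"az":0}
    - {"x":0,"y":0,"z":0.06,"ax":0,"ay":0,"az":0}
    - {"x":0,"y":0,"z":0.03,"ax":0,"ay":0,"az":0}
    - {"x":0,"y":0,"z":0.02,"ax":0,"ay":0,"az":0}
    - {"x":0,"y":0,"z":0,"ax":0,"ay":0,"az":0}
    - {"x":0,"y":0,"z":0,"ax":0,"ay":0,"az":0}
    - {"x":0,"y":0,"z":0,"ax":0,"ay":0,"az":0}

```text
time: 8.15
ee_pos: [0.5366, -0.2783, 0.0321]
tool_rot: [[-0.984, -0.178, 0.005], [-0.178, 0.984, -0.003], [-0.005, -0.004, -1.0]]
contact_force: [0.1, 0.1, -0.9]
width: 0.0855
```

```bash
python3 -c "
from go import *
rel([.5327,-.2764,.013],101.4)
im=snap('scene','sc1.png'); p=pix('scene',[.5327,-.2764,.02]).astype(int); print(p,pix('top',[.5327,-.2764,.024]))
C=cv2.resize(im[p[1]-60:p[1]+60,p[0]-75:p[0]+75],None,fx=4,fy=4,interpolation=cv2.INTER_CUBIC); cv2.imwrite('pics/crop3.png',cv2.convertScaleAbs(C,alpha=1.4)[:,:,::-1])"
```

```text
t 8.15 board mm [ -96.6 -340.    32.1] world [ 0.5366 -0.2783  0.0321] yhead 100.25 zax [ 0.0052 -0.0027 -1.    ] q [-0.5   0.69  1.77  0.    0.68 -2.25] Fboard [ 0.1  0.  -0.9] w 0.0855
level ax,ay [-0.0069  0.0089]
tool delta shares [0.0071 0.0053 0.0382] az total share -0.0383
[234 199] [462.51775157 231.05583401]
```

View pics/crop3.png

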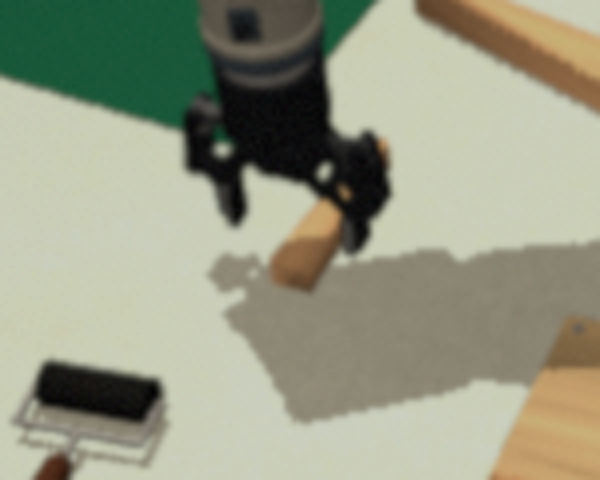

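Emit:
step_arm:
  steps:
    - {"x":0.007,"y":0.005,"z":0.02,"ax":-0.007,"ay":0.009,"az":-0.038}
    - {"x":0,"y":0,"z":0.018,"ax":0,"ay":0,"az":0}
    - {"x":0,"y":0,"z":0,"ax":0,"ay":0,"az":0}
    - {"x":0,"y":0,"z":0,"ax":0,"ay":0,"az":0}
    - {"x":0,"y":0,"z":0,"ax":0,"ay":0,"az":0}
    - {"x":0,"y":0,"z":0,"ax":0,"ay":0,"az":0}
    - {"x":0,"y":0,"z":0,"ax":0,"ay":0,"az":0}
    - {"x":0,"y":0,"z":0,"ax":0,"ay":0,"az":0}

```text
time: 9.0
ee_pos: [0.5336, -0.2772, 0.0136]
tool_rot: [[-0.98, -0.199, 0.003], [-0.199, 0.98, -0.002], [-0.002, -0.002, -1.0]]
contact_force: [0.1, -0.5, -0.5]
width: 0.0848
```

```bash
python3 -c "
from go import *
rel([.5327,-.2764,.013],101.4)"
```

```text
t 9.00 board mm [ -99.3 -338.2   13.6] world [ 0.5336 -0.2772  0.0136] yhead 101.47 zax [ 0.0027 -0.0015 -1.    ] q [-0.5   0.72  1.78 -0.    0.64 -2.27] Fboard [-0.  -0.5 -0.5] w 0.0848
level ax,ay [-0.0038  0.0044]
tool delta shares [0.0014 0.0019 0.0012] az total share 0.0022
```

Emit:
step_arm:
  steps:
    - {"x":0.001,"y":0.002,"z":0,"ax":0,"ay":0,"az":0}
    - {"x":0,"y":0,"z":0,"ax":0,"ay":0,"az":0}
    - {"x":0,"y":0,"z":0,"ax":0,"ay":0,"az":0}
    - {"x":0,"y":0,"z":0,"ax":0,"ay":0,"az":0}
    - {"x":0,"y":0,"z":0,"ax":0,"ay":0,"az":0}
    - {"x":0,"y":0,"z":0,"ax":0,"ay":0,"az":0}
    - {"x":0,"y":0,"z":0,"ax":0,"ay":0,"az":0}
    - {"x":0,"y":0,"z":0,"ax":0,"ay":0,"az":0}
  grip: 0
  newtons: 40

```text
time: 9.8
ee_pos: [0.5331, -0.2762, 0.0141]
tool_rot: [[-0.98, -0.199, 0.003], [-0.199, 0.98, -0.002], [-0.003, -0.002, -1.0]]
contact_force: [-0.7, 0.8, 1.5]
width: 0.0267
```

```bash
python3 -c "
from go import *
rel([.5327,-.2764,.1],101.4)"
```

```text
t 9.80 board mm [ -99.5 -337.1   14.1] world [ 0.5331 -0.2762  0.0141] yhead 101.47 zax [ 0.0033 -0.0017 -1.    ] q [-0.5   0.71  1.78  0.    0.64 -2.27] Fboard [-0.6  0.9  1.5] w 0.0267
level ax,ay [-0.0045  0.0055]
tool delta shares [ 0.0004 -0.0007 -0.1718] az total share 0.0023
```

Emit:
step_arm:
  steps:
    - {"x":0,"y":0,"z":-0.03,"ax":0,"ay":0,"az":0}
    - {"x":0,"y":0,"z":-0.07,"ax":0,"ay":0,"az":0}
    - {"x":0,"y":0,"z":-0.06,"ax":0,"ay":0,"az":0}
    - {"x":0,"y":0,"z":0,"ax":-0.0045,"ay":0.005,"az":0.15}
    - {"x":0,"y":0,"z":0,"ax":0,"ay":0,"az":0.27}
    - {"x":0,"y":0,"z":0,"ax":0,"ay":0,"az":0.27}
    - {"x":0,"y":0,"z":0,"ax":0,"ay":0,"az":0.27}
    - {"x":0,"y":0,"z":0,"ax":0,"ay":0,"az":0.27}

```text
time: 10.6
ee_pos: [0.5335, -0.2768, 0.1043]
tool_rot: [[-0.893, 0.45, 0.004], [0.45, 0.893, -0.002], [-0.004, -0.0, -1.0]]
contact_force: [0.1, 0.0, -0.6]
width: 0.0269
```

Emit:
step_arm:
  steps:
    - {"x":0,"y":0,"z":0,"ax":0,"ay":0,"az":0.27}
    - {"x":0,"y":0,"z":0,"ax":0,"ay":0,"az":0.27}
    - {"x":0,"y":0,"z":0,"ax":0,"ay":0,"az":0.27}
    - {"x":0,"y":0,"z":0,"ax":0,"ay":0,"az":0.27}
    - {"x":0,"y":0,"z":0,"ax":0,"ay":0,"az":0.27}
    - {"x":0,"y":0,"z":0,"ax":0,"ay":0,"az":0.2}
    - {"x":0,"y":0,"z":0,"ax":0,"ay":0,"az":0}
    - {"x":0,"y":0,"z":0,"ax":0,"ay":0,"az":0}

```text
time: 11.4
ee_pos: [0.5341, -0.2776, 0.1123]
tool_rot: [[-0.255, 0.967, 0.008], [0.967, 0.256, -0.005], [-0.007, 0.007, -1.0]]
contact_force: [-0.5, -0.5, -1.6]
width: 0.0271
```

```bash
python3 -c "
from go import *
rel(W(-.0145,-.165,.08),12.5)"
```

```text
t 11.40 board mm [ -98.9 -338.7  112.3] world [ 0.5341 -0.2776  0.1123] yhead 14.81 zax [ 0.0085 -0.0053 -0.9999] q [-0.5   0.56  1.77 -0.    0.81 -0.76] Fboard [-0.6 -0.4 -1.6] w 0.0271
level ax,ay [0.013 0.014]
tool delta shares [0.3408 0.1823 0.0633] az total share 0.0768
```

Emit:
step_arm:
  steps:
    - {"x":0,"y":0,"z":0,"ax":0.013,"ay":0.014,"az":0.077}
    - {"x":0.068,"y":0.039,"z":0,"ax":0,"ay":0,"az":0}
    - {"x":0.068,"y":0.039,"z":0,"ax":0,"ay":0,"az":0}
    - {"x":0.068,"y":0.039,"z":0.01,"ax":0,"ay":0,"az":0}
    - {"x":0.068,"y":0.039,"z":0.01,"ax":0,"ay":0,"az":0}
    - {"x":0.06,"y":0.03,"z":0.02,"ax":0,"ay":0,"az":0}
    - {"x":0,"y":0,"z":0,"ax":0,"ay":0,"az":0}
    - {"x":0,"y":0,"z":0,"ax":0,"ay":0,"az":0}

```text
time: 12.2
ee_pos: [0.5913, -0.0906, 0.0952]
tool_rot: [[-0.233, 0.972, 0.005], [0.972, 0.233, -0.002], [-0.003, 0.004, -1.0]]
contact_force: [-0.8, -0.9, -0.7]
width: 0.027
```

```bash
python3 -c "
from go import *
rel(W(-.0145,-.165,.05),12.5)
im=snap('top','top2.png'); 
C=cv2.resize(im[162:292,262:432],None,fx=4,fy=4,interpolation=cv2.INTER_CUBIC); cv2.imwrite('pics/crop4.png',cv2.convertScaleAbs(C,alpha=1.4)[:,:,::-1])"
```

```text
t 12.20 board mm [  -2.7 -168.5   95.2] world [ 0.5913 -0.0906  0.0952] yhead 13.47 zax [ 0.0048 -0.002  -1.    ] q [-0.17  0.58  1.78 -0.    0.78 -0.41] Fboard [-1.  -0.7 -0.7] w 0.0270
level ax,ay [0.0081 0.0058]
tool delta shares [ 0.0077 -0.0239  0.0903] az total share 0.0324
```

View pics/crop4.png

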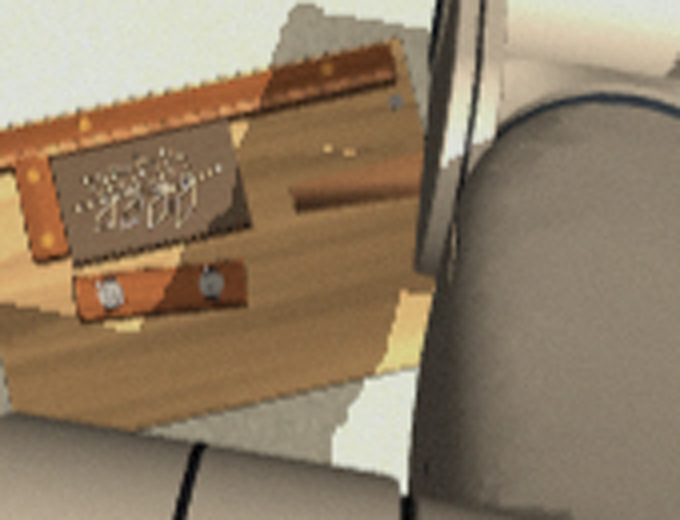

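The crop shows the wedge held, with its thin end at about (293,199) pointing at the gap. It has settled about 3.5° in the pads, with the taper centred, so I'll correct the yaw to 8.9°.

```bash
python3 -c "
from go import *
f=lambda u,v:onz('top',262+(u-1.5)/4,162+(v-1.5)/4,.105)
a,b,c,d=f(290,188),f(297,211),f(420,153),f(420,194)
for p in(a,b,c,d): print(np.round(B(p)*1000,1))
for p,q in((a,c),(b,d)): v=(p-q)[:2]; print(np.degrees(np.arctan2(v[1],v[0]))-102.48)
rel(W(-.0145,-.165,.05),8.9)"
```

```text
[  5.  -46.8 105. ]
[ -8.5 -47.6 105. ]
[   8.2 -121.9  105. ]
[ -14.4 -116.4  105. ]
2.4371427203881098
-4.893133936808766
t 12.25 board mm [  -2.9 -168.7   95.2] world [ 0.5911 -0.0909  0.0952] yhead 13.41 zax [ 0.0047 -0.0017 -1.    ] q [-0.17  0.58  1.78 -0.    0.78 -0.41] Fboard [-0.4  0.4 -0.8] w 0.0271
level ax,ay [0.0079 0.0052]
tool delta shares [ 0.0081 -0.0234  0.0903] az total share 0.1503
```

Emit:
step_arm:
  steps:
    - {"x":0.005,"y":-0.024,"z":0,"ax":0.008,"ay":0.005,"az":0.12}
    - {"x":0,"y":0,"z":0.04,"ax":0,"ay":0,"az":0}
    - {"x":0,"y":0,"z":0.04,"ax":0,"ay":0,"az":0}
    - {"x":0,"y":0,"z":0.03,"ax":0,"ay":0,"az":0}
    - {"x":0,"y":0,"z":0,"ax":0,"ay":0,"az":0}
    - {"x":0,"y":0,"z":0,"ax":0,"ay":0,"az":0}
    - {"x":0,"y":0,"z":0,"ax":0,"ay":0,"az":0}
    - {"x":0,"y":0,"z":0,"ax":0,"ay":0,"az":0}

```text
time: 13.05
ee_pos: [0.5799, -0.0987, 0.0425]
tool_rot: [[-0.165, 0.986, 0.006], [0.986, 0.165, -0.002], [-0.003, 0.005, -1.0]]
contact_force: [-0.3, 0.7, -1.1]
width: 0.0273
```

```bash
python3 -c "
from go import *
rel(W(-.015,-.167,.028),9.8)"
```

```text
t 13.05 board mm [ -15.5 -174.    42.5] world [ 0.5799 -0.0987  0.0425] yhead 9.51 zax [ 0.0056 -0.0018 -1.    ] q [-0.19  0.65  1.81 -0.    0.67 -0.35] Fboard [-0.1  0.8 -1.1] w 0.0273
level ax,ay [0.0101 0.0051]
tool delta shares [0.0141 0.0002 0.029 ] az total share -0.0098
```

Emit:
step_arm:
  steps:
    - {"x":0,"y":0,"z":0.014,"ax":0.01,"ay":0.005,"az":-0.01}
    - {"x":0,"y":0,"z":0.01,"ax":0,"ay":0,"az":0}
    - {"x":0,"y":0,"z":0.003,"ax":0,"ay":0,"az":0}
    - {"x":0,"y":0,"z":0,"ax":0,"ay":0,"az":0}
    - {"x":0.02,"y":-0.001,"z":0,"ax":0,"ay":0,"az":0}
    - {"x":0.02,"y":-0.001,"z":0,"ax":0,"ay":0,"az":0}
    - {"x":0,"y":0,"z":0,"ax":0,"ay":0,"az":0}
    - {"x":0,"y":0,"z":0,"ax":0,"ay":0,"az":0}

```text
time: 13.85
ee_pos: [0.5759, -0.0768, 0.0291]
tool_rot: [[-0.172, 0.985, 0.001], [0.985, 0.172, -0.0], [-0.0, 0.001, -1.0]]
contact_force: [0.3, 0.2, -0.3]
width: 0.027
```

```bash
python3 -c "
from go import *
rel(W(-.014,-.120,.028),9.8)
im=snap('top','top3.png'); 
C=cv2.resize(im[172:272,262:422],None,fx=5,fy=5,interpolation=cv2.INTER_CUBIC); cv2.imwrite('pics/crop5.png',cv2.convertScaleAbs(C,alpha=1.6)[:,:,::-1])"
```

```text
t 13.85 board mm [ -14.7 -151.7   29.1] world [ 0.5759 -0.0768  0.0291] yhead 9.90 zax [ 1.5e-03 -2.0e-04 -1.0e+00] q [-0.15  0.67  1.82  0.    0.64 -0.33] Fboard [ 0.3  0.2 -0.3] w 0.0270
level ax,ay [0.0027 0.0008]
tool delta shares [ 0.0634 -0.0015  0.0023] az total share 0.0034
```

View pics/crop5.png

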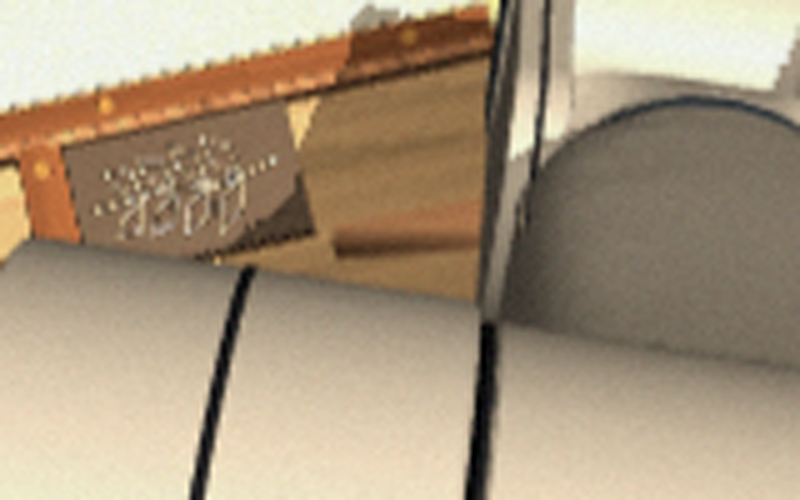

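```bash
python3 -c "
from go import *
f=lambda u,v,z:onz('top',262+(u-2)/5,172+(v-2)/5,z)
for n,u,v,z in(('tipU',332,230,.039),('tipL',335,256,.027),('rtU',476,204,.039),('rtL',476,247,.027),('blkLR',315,232,.034),('blkUR',290,103,.034),('blkUL',66,150,.034),('fence',490,55,.034),('fence',70,143,.034),('stop',80,240,.034)): print(n,np.round(B(f(u,v,z))*1000,1))"
```

```text
tipU [  0.3 -31.7  39. ]
tipL [-10.1 -30.8  27. ]
rtU [  -2.7 -100.9   39. ]
rtL [-20.9 -97.3  27. ]
blkLR [  2.1 -23.8  34. ]
blkUR [ 66.1 -26.1  34. ]
blkUL [67.7 83.6 34. ]
fence [  67.6 -124.8   34. ]
fence [70.6 81.  34. ]
stop [23.3 86.1 34. ]
```

Emit:
step_arm:
  steps:
    - {"x":0,"y":0.004,"z":0.002,"ax":0,"ay":0,"az":-0.067}
    - {"x":0,"y":0,"z":0,"ax":0,"ay":0,"az":0}
    - {"x":0.01,"y":0,"z":0,"ax":0,"ay":0,"az":0}
    - {"x":0.01,"y":0,"z":0,"ax":0,"ay":0,"az":0}
    - {"x":0.01,"y":0,"z":0,"ax":0,"ay":0,"az":0}
    - {"x":0.01,"y":0,"z":0,"ax":0,"ay":0,"az":0}
    - {"x":0.005,"y":0,"z":0,"ax":0,"ay":0,"az":0}
    - {"x":0.005,"y":0,"z":0,"ax":0,"ay":0,"az":0}

```text
time: 14.7
ee_pos: [0.5723, -0.0502, 0.0286]
tool_rot: [[-0.205, 0.979, 0.002], [0.979, 0.205, -0.0], [-0.001, 0.002, -1.0]]
contact_force: [-0.4, -0.1, -0.6]
width: 0.0264
```

```bash
python3 -c "
from go import *
rel(W(-.0127,-.100,.027),11.9)"
```

```text
t 14.70 board mm [ -12.4 -125.    28.6] world [ 0.5723 -0.0502  0.0286] yhead 11.81 zax [ 2.e-03 -3.e-04 -1.e+00] q [-0.11  0.67  1.84 -0.    0.63 -0.31] Fboard [-0.4 -0.  -0.6] w 0.0264
level ax,ay [0.0035 0.0013]
tool delta shares [ 0.0499 -0.0011  0.0031] az total share -0.0031
```

Emit:
step_arm:
  steps:
    - {"x":0.01,"y":0.0005,"z":0.002,"ax":0.003,"ay":0.001,"az":0}
    - {"x":0.01,"y":0.0005,"z":0,"ax":0,"ay":0,"az":0}
    - {"x":0.01,"y":0.0005,"z":0,"ax":0,"ay":0,"az":0}
    - {"x":0.01,"y":0.0005,"z":0,"ax":0,"ay":0,"az":0}
    - {"x":0.01,"y":0.0005,"z":0,"ax":0,"ay":0,"az":0}
    - {"x":0.005,"y":0.0005,"z":0,"ax":0,"ay":0,"az":0}
    - {"x":0.005,"y":0,"z":0,"ax":0,"ay":0,"az":0}
    - {"x":0.004,"y":0,"z":0,"ax":0,"ay":0,"az":0}

```text
time: 15.5
ee_pos: [0.5668, -0.0154, 0.0274]
tool_rot: [[-0.205, 0.979, 0.0], [0.979, 0.205, -0.0], [-0.0, 0.0, -1.0]]
contact_force: [-0.2, 0.2, 0.2]
width: 0.0269
```

```bash
python3 -c "
from go import *
rel(W(-.010,-.075,.027),11.9)"
```

```text
t 15.50 board mm [-10.3 -89.8  27.4] world [ 0.5668 -0.0154  0.0274] yhead 11.83 zax [ 2.e-04 -1.e-04 -1.e+00] q [-0.05  0.66  1.85 -0.    0.62 -0.25] Fboard [-0.1  0.3  0.2] w 0.0269
level ax,ay [0.0003 0.0002]
tool delta shares [0.0296 0.0003 0.0009] az total share -0.0025
```

Emit:
step_arm:
  steps:
    - {"x":0.006,"y":0.0003,"z":0.001,"ax":0,"ay":0,"az":0}
    - {"x":0.006,"y":0.0003,"z":0,"ax":0,"ay":0,"az":0}
    - {"x":0.006,"y":0.0003,"z":0,"ax":0,"ay":0,"az":0}
    - {"x":0.005,"y":0.0003,"z":0,"ax":0,"ay":0,"az":0}
    - {"x":0.004,"y":0.0003,"z":0,"ax":0,"ay":0,"az":0}
    - {"x":0.004,"y":0.0003,"z":0,"ax":0,"ay":0,"az":0}
    - {"x":0.004,"y":0,"z":0,"ax":0,"ay":0,"az":0}
    - {"x":0.004,"y":0,"z":0,"ax":0,"ay":0,"az":0}

```text
time: 16.3
ee_pos: [0.5634, 0.0052, 0.0269]
tool_rot: [[-0.205, 0.979, 0.0], [0.979, 0.205, -0.0], [-0.0, 0.0, -1.0]]
contact_force: [-0.3, -1.1, -0.8]
width: 0.0268
```

```bash
python3 -c "
from go import *
rel(W(-.0088,-.060,.027),11.9)"
```

```text
t 16.30 board mm [ -9.2 -68.9  26.9] world [0.5634 0.0052 0.0269] yhead 11.81 zax [ 1.e-04 -2.e-04 -1.e+00] q [-0.01  0.66  1.86 -0.    0.62 -0.22] Fboard [-0.6 -1.1 -0.8] w 0.0268
level ax,ay [0.     0.0004]
tool delta shares [ 0.0179  0.0006 -0.0002] az total share -0.0031
```

Emit:
step_arm:
  steps:
    - {"x":0.004,"y":0.0003,"z":0,"ax":0,"ay":0,"az":0}
    - {"x":0.003,"y":0.0003,"z":0,"ax":0,"ay":0,"az":0}
    - {"x":0.003,"y":0.0003,"z":0,"ax":0,"ay":0,"az":0}
    - {"x":0.003,"y":0.0003,"z":0,"ax":0,"ay":0,"az":0}
    - {"x":0.002,"y":0,"z":0,"ax":0,"ay":0,"az":0}
    - {"x":0.002,"y":0,"z":0,"ax":0,"ay":0,"az":0}
    - {"x":0.002,"y":0,"z":0,"ax":0,"ay":0,"az":0}
    - {"x":0.002,"y":0,"z":0,"ax":0,"ay":0,"az":0}

```text
time: 17.1
ee_pos: [0.5622, 0.0162, 0.0271]
tool_rot: [[-0.204, 0.979, 0.001], [0.979, 0.204, -0.0], [-0.001, 0.001, -1.0]]
contact_force: [0.6, -1.1, -0.7]
width: 0.0272
```

```bash
python3 -c "
from go import *
rel(W(-.0088,-.060,.027),11.9)"
```

```text
t 17.10 board mm [ -8.  -57.9  27.1] world [0.5622 0.0162 0.0271] yhead 11.79 zax [ 1.1e-03 -4.0e-04 -1.0e+00] q [ 0.01  0.66  1.87 -0.    0.62 -0.2 ] Fboard [ 0.3 -1.2 -0.7] w 0.0272
level ax,ay [0.0019 0.0012]
tool delta shares [-0.0042 -0.0016  0.0001] az total share -0.0038
```

Emit:
step_arm:
  steps:
    - {"x":0,"y":0,"z":0,"ax":0,"ay":0,"az":0}
    - {"x":0,"y":0,"z":0,"ax":0,"ay":0,"az":0}
    - {"x":0,"y":0,"z":0,"ax":0,"ay":0,"az":0}
    - {"x":0,"y":0,"z":-0.04,"ax":0,"ay":0,"az":0}
    - {"x":0,"y":0,"z":-0.07,"ax":0,"ay":0,"az":0}
    - {"x":-0.04,"y":0,"z":-0.03,"ax":0,"ay":0,"az":0}
    - {"x":-0.06,"y":0,"z":0,"ax":0,"ay":0,"az":0}
    - {"x":-0.02,"y":0,"z":0,"ax":0,"ay":0,"az":0}
  grip: 1

```text
time: 17.9
ee_pos: [0.574, -0.0422, 0.0995]
tool_rot: [[-0.208, 0.978, -0.001], [0.978, 0.208, -0.0], [-0.0, -0.001, -1.0]]
contact_force: [-0.5, -0.6, 0.3]
width: 0.0852
```

Emit:
step_arm:
  steps:
    - {"x":0,"y":0,"z":0,"ax":0,"ay":0,"az":0}
    - {"x":0,"y":0,"z":0,"ax":0,"ay":0,"az":0}
    - {"x":0,"y":0,"z":0,"ax":0,"ay":0,"az":0}
    - {"x":0,"y":0,"z":0,"ax":0,"ay":0,"az":0}
    - {"x":0,"y":0,"z":0,"ax":0,"ay":0,"az":0}
    - {"x":0,"y":0,"z":0,"ax":0,"ay":0,"az":0}
    - {"x":0,"y":0,"z":0,"ax":0,"ay":0,"az":0}
    - {"x":0,"y":0,"z":0,"ax":0,"ay":0,"az":0}
  grip: 0

```text
time: 18.7
ee_pos: [0.572, -0.0397, 0.0976]
tool_rot: [[-0.208, 0.978, -0.005], [0.978, 0.208, 0.001], [0.002, -0.005, -1.0]]
contact_force: [0.6, 0.6, 0.8]
width: 0.0002
```

```bash
python3 -c "
from go import *
rel(W(-.0095,-.112,.027),12.5)
im=snap('scene','sc2.png'); p=pix('scene',W(0,-.02,.03)).astype(int); print(p)
C=cv2.resize(im[p[1]-60:p[1]+60,p[0]-75:p[0]+75],None,fx=5,fy=5,interpolation=cv2.INTER_CUBIC); cv2.imwrite('pics/crop6.png',cv2.convertScaleAbs(C,alpha=1.4)[:,:,::-1])"
```

```text
t 18.70 board mm [ -10.4 -114.6   97.6] world [ 0.572  -0.0397  0.0976] yhead 12.00 zax [-4.9e-03  9.0e-04 -1.0e+00] q [-0.09  0.55  1.83  0.    0.77 -0.3 ] Fboard [0.7 0.5 0.8] w 0.0002
level ax,ay [-0.0088 -0.0035]
tool delta shares [0.005  0.0025 0.1411] az total share -0.0167
[330 246]
```

View pics/crop6.png

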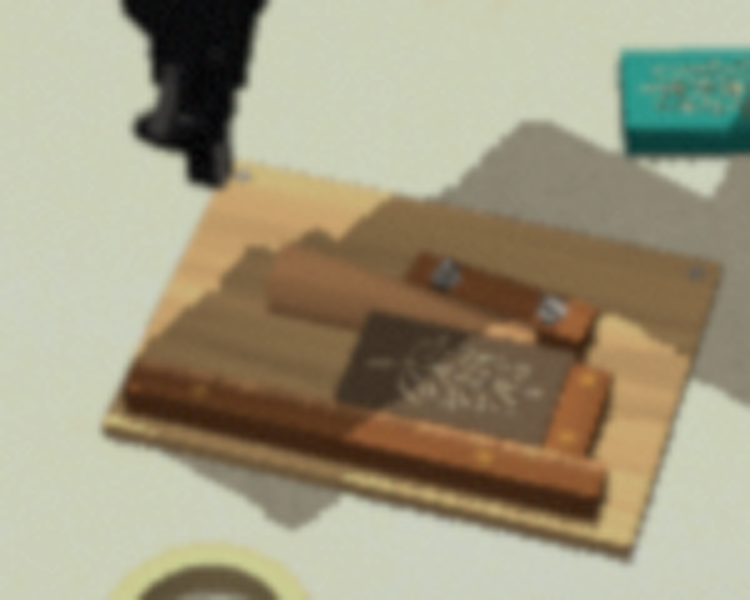

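The scene crop shows the wedge lying in the gap, thin end at about (510,330) and thick end at (290,285). The block sits against the stop. Now I'll come down behind the thick end.

Emit:
step_arm:
  steps:
    - {"x":0,"y":0.002,"z":0.02,"ax":-0.009,"ay":-0.003,"az":-0.017}
    - {"x":0,"y":0,"z":0.05,"ax":0,"ay":0,"az":0}
    - {"x":0,"y":0,"z":0.05,"ax":0,"ay":0,"az":0}
    - {"x":0,"y":0,"z":0.016,"ax":0,"ay":0,"az":0}
    - {"x":0,"y":0,"z":0,"ax":0,"ay":0,"az":0}
    - {"x":0,"y":0,"z":0,"ax":0,"ay":0,"az":0}
    - {"x":0,"y":0,"z":0,"ax":0,"ay":0,"az":0}
    - {"x":0,"y":0,"z":0,"ax":0,"ay":0,"az":0}

```text
time: 19.55
ee_pos: [0.5749, -0.0398, 0.028]
tool_rot: [[-0.218, 0.976, 0.005], [0.976, 0.218, -0.0], [-0.001, 0.005, -1.0]]
contact_force: [-0.3, 0.4, 0.5]
width: -0.0001
```

```bash
python3 -c "
from go import *
rel(W(-.0095,-.095,.027),12.5)"
```

```text
t 19.55 board mm [  -7.7 -115.3   28. ] world [ 0.5749 -0.0398  0.028 ] yhead 12.61 zax [ 5.e-03 -1.e-04 -1.e+00] q [-0.09  0.67  1.84  0.    0.63 -0.31] Fboard [-0.2  0.4  0.5] w -0.0001
level ax,ay [0.0092 0.0023]
tool delta shares [ 0.0407 -0.0035  0.0019] az total share 0.0038
```

Emit:
step_arm:
  steps:
    - {"x":0.012,"y":-0.003,"z":0.002,"ax":0.009,"ay":0.002,"az":0.004}
    - {"x":0.012,"y":0,"z":0,"ax":0,"ay":0,"az":0}
    - {"x":0.01,"y":0,"z":0,"ax":0,"ay":0,"az":0}
    - {"x":0.004,"y":0,"z":0,"ax":0,"ay":0,"az":0}
    - {"x":0.003,"y":0.0003,"z":0,"ax":0,"ay":0,"az":0}
    - {"x":0.003,"y":0.0003,"z":0,"ax":0,"ay":0,"az":0}
    - {"x":0.003,"y":0.0003,"z":0,"ax":0,"ay":0,"az":0}
    - {"x":0.003,"y":0.0003,"z":0,"ax":0,"ay":0,"az":0}

```text
time: 20.35
ee_pos: [0.5693, -0.0135, 0.029]
tool_rot: [[-0.217, 0.976, 0.003], [0.976, 0.217, -0.001], [-0.001, 0.003, -1.0]]
contact_force: [0.1, -1.1, 0.3]
width: -0.0
```

```bash
python3 -c "
from go import *
rel(W(-.0095,-.095,.027),12.5)"
```

```text
t 20.35 board mm [ -7.4 -88.5  29. ] world [ 0.5693 -0.0135  0.029 ] yhead 12.53 zax [ 3.4e-03 -8.0e-04 -1.0e+00] q [-0.04  0.66  1.85 -0.    0.63 -0.26] Fboard [-0.2 -1.1  0.3] w -0.0000
level ax,ay [0.006  0.0028]
tool delta shares [-0.013  -0.0042  0.004 ] az total share 0.0009
```

Probably touching the end now, so I'll drive on in small steps along the 1-in-8 line.

Emit:
step_arm:
  steps:
    - {"x":0.002,"y":0.0002,"z":0.003,"ax":0.005,"ay":0.002,"az":0}
    - {"x":0.002,"y":0.0003,"z":0,"ax":0,"ay":0,"az":0}
    - {"x":0.002,"y":0.0003,"z":0,"ax":0,"ay":0,"az":0}
    - {"x":0.002,"y":0.0003,"z":0,"ax":0,"ay":0,"az":0}
    - {"x":0.002,"y":0.0003,"z":0,"ax":0,"ay":0,"az":0}
    - {"x":0.002,"y":0.0003,"z":0,"ax":0,"ay":0,"az":0}
    - {"x":0.002,"y":0.0003,"z":0,"ax":0,"ay":0,"az":0}
    - {"x":0.002,"y":0.0003,"z":0,"ax":0,"ay":0,"az":0}

```text
time: 21.15
ee_pos: [0.5694, -0.0103, 0.0276]
tool_rot: [[-0.218, 0.976, 0.002], [0.976, 0.218, -0.006], [-0.006, 0.0, -1.0]]
contact_force: [-0.5, -7.9, -0.3]
width: 0.0001
```

```bash
python3 -c "
from go import *
rel(W(-.0075,-.085,.028),12.5)"
```

```text
t 21.15 board mm [ -6.6 -85.4  27.6] world [ 0.5694 -0.0103  0.0276] yhead 12.59 zax [ 0.0016 -0.0061 -1.    ] q [-0.04  0.66  1.85 -0.01  0.63 -0.25] Fboard [-2.2 -7.6 -0.3] w 0.0001
level ax,ay [0.0003 0.0121]
tool delta shares [ 0.0007 -0.0017 -0.0008] az total share 0.003
```

Emit:
step_arm:
  steps:
    - {"x":0.002,"y":0,"z":0,"ax":0,"ay":0.012,"az":0}
    - {"x":0.003,"y":0.0002,"z":0,"ax":0,"ay":0,"az":0}
    - {"x":0.003,"y":0.0002,"z":0,"ax":0,"ay":0,"az":0}
    - {"x":0.003,"y":0.0002,"z":0,"ax":0,"ay":0,"az":0}
    - {"x":0.003,"y":0.0002,"z":0,"ax":0,"ay":0,"az":0}
    - {"x":0.003,"y":0.0002,"z":0,"ax":0,"ay":0,"az":0}
    - {"x":0.003,"y":0.0002,"z":0,"ax":0,"ay":0,"az":0}
    - {"x":0.003,"y":0.0002,"z":0,"ax":0,"ay":0,"az":0}

```text
time: 21.95
ee_pos: [0.5694, -0.0099, 0.0277]
tool_rot: [[-0.22, 0.976, 0.004], [0.976, 0.22, -0.012], [-0.012, 0.001, -1.0]]
contact_force: [0.3, -10.8, -0.1]
width: 0.0003
```

```bash
python3 -c "
from go import *
rel(W(-.0075,-.085,.028),12.5)"
```

```text
t 21.95 board mm [ -6.6 -85.   27.7] world [ 0.5694 -0.0099  0.0277] yhead 12.69 zax [ 0.0038 -0.0118 -0.9999] q [-0.03  0.66  1.85 -0.02  0.62 -0.24] Fboard [ -2.  -10.6  -0.1] w 0.0003
level ax,ay [0.0021 0.0236]
tool delta shares [-0.0001 -0.0019 -0.0006] az total share 0.0063
```

Emit:
step_arm:
  steps:
    - {"x":-0.006,"y":0,"z":0,"ax":0.002,"ay":0.024,"az":0.005}
    - {"x":-0.002,"y":-0.001,"z":0,"ax":0,"ay":0,"az":0}
    - {"x":0.003,"y":0,"z":0,"ax":0,"ay":0,"az":0}
    - {"x":0.003,"y":0,"z":0,"ax":0,"ay":0,"az":0}
    - {"x":0.003,"y":0.0002,"z":0,"ax":0,"ay":0,"az":0}
    - {"x":0.004,"y":0.0002,"z":0,"ax":0,"ay":0,"az":0}
    - {"x":0.004,"y":0.0003,"z":0,"ax":0,"ay":0.004,"az":0}
    - {"x":0.004,"y":0.0003,"z":0,"ax":0,"ay":0.004,"az":0}

```text
time: 22.75
ee_pos: [0.5687, -0.009, 0.0277]
tool_rot: [[-0.222, 0.975, 0.001], [0.975, 0.222, -0.004], [-0.004, -0.0, -1.0]]
contact_force: [1.2, -16.9, -1.7]
width: 0.0001
```

```bash
python3 -c "
from go import *
rel(W(-.0075,-.085,.028),12.5)"
```

```text
t 22.75 board mm [ -7.1 -83.9  27.7] world [ 0.5687 -0.009   0.0277] yhead 12.82 zax [ 8.0e-04 -3.6e-03 -1.0e+00] q [-0.03  0.66  1.85 -0.01  0.63 -0.25] Fboard [ -2.5 -16.7  -1.7] w 0.0001
level ax,ay [-0.0001  0.007 ]
tool delta shares [-0.0021 -0.0008 -0.0006] az total share 0.0105
```

Emit:
step_arm:
  steps:
    - {"x":-0.006,"y":0,"z":0,"ax":0,"ay":0.007,"az":0.01}
    - {"x":-0.002,"y":-0.001,"z":0,"ax":0,"ay":0,"az":0}
    - {"x":0.003,"y":0,"z":0,"ax":0,"ay":0,"az":0}
    - {"x":0.003,"y":0,"z":0,"ax":0,"ay":0,"az":0}
    - {"x":0.004,"y":0.0003,"z":0,"ax":0,"ay":0,"az":0}
    - {"x":0.004,"y":0.0004,"z":0,"ax":0,"ay":0.003,"az":0}
    - {"x":0.004,"y":0.0004,"z":0,"ax":0,"ay":0.004,"az":0}
    - {"x":0.004,"y":0.0004,"z":0,"ax":0,"ay":0.004,"az":0}

```text
time: 23.55
ee_pos: [0.5682, -0.0087, 0.0279]
tool_rot: [[-0.224, 0.975, 0.001], [0.974, 0.224, -0.006], [-0.006, -0.0, -1.0]]
contact_force: [1.1, -17.0, -1.3]
width: -0.0002
```

```bash
python3 -c "
from go import *
rel(W(-.0075,-.085,.028),12.5)"
```

```text
t 23.55 board mm [ -7.5 -83.5  27.9] world [ 0.5682 -0.0087  0.0279] yhead 12.96 zax [ 0.0011 -0.0055 -1.    ] q [-0.03  0.66  1.85 -0.01  0.62 -0.25] Fboard [ -2.6 -16.8  -1.3] w -0.0002
level ax,ay [-0.0002  0.0107]
tool delta shares [-0.0029 -0.     -0.0002] az total share 0.0155
```

Emit:
step_arm:
  steps:
    - {"x":-0.008,"y":-0.002,"z":0,"ax":0,"ay":0.01,"az":0.015}
    - {"x":-0.002,"y":-0.001,"z":0,"ax":0,"ay":0,"az":0}
    - {"x":0.004,"y":0,"z":0,"ax":0,"ay":0,"az":0}
    - {"x":0.004,"y":0,"z":0,"ax":0,"ay":0,"az":0}
    - {"x":0.004,"y":0.0005,"z":0,"ax":0,"ay":0,"az":0}
    - {"x":0.0043,"y":0.0005,"z":0,"ax":0,"ay":0.003,"az":0}
    - {"x":0.0043,"y":0.0005,"z":0,"ax":0,"ay":0.004,"az":0}
    - {"x":0.0043,"y":0.0005,"z":0,"ax":0,"ay":0.004,"az":0}

```text
time: 24.35
ee_pos: [0.5668, -0.0086, 0.028]
tool_rot: [[-0.226, 0.974, 0.001], [0.974, 0.226, -0.007], [-0.007, -0.001, -1.0]]
contact_force: [1.4, -19.1, -1.7]
width: 0.0002
```

```bash
python3 -c "
from go import *
rel(W(-.0075,-.085,.028),12.5)"
```

```text
t 24.35 board mm [ -8.9 -83.2  28. ] world [ 0.5668 -0.0086  0.028 ] yhead 13.04 zax [ 9.0e-04 -7.1e-03 -1.0e+00] q [-0.03  0.66  1.86 -0.01  0.62 -0.25] Fboard [ -2.8 -19.   -1.7] w 0.0002
level ax,ay [-0.0014  0.0137]
tool delta shares [-0.0037  0.0028  0.0001] az total share 0.0179
```

Emit:
step_arm:
  steps:
    - {"x":-0.02,"y":0,"z":0,"ax":0,"ay":0,"az":0}
    - {"x":-0.05,"y":0,"z":0,"ax":0,"ay":0,"az":0}
    - {"x":0,"y":0,"z":-0.07,"ax":0,"ay":0,"az":0}
    - {"x":-0.05,"y":0,"z":-0.07,"ax":0,"ay":0,"az":0}
    - {"x":-0.08,"y":0,"z":-0.05,"ax":0,"ay":0,"az":0}
    - {"x":-0.09,"y":0,"z":0,"ax":0,"ay":0,"az":0}
    - {"x":-0.09,"y":0,"z":0,"ax":0,"ay":0,"az":0}
    - {"x":-0.09,"y":0,"z":0,"ax":0,"ay":0,"az":0}

```text
time: 25.15
ee_pos: [0.6214, -0.2368, 0.128]
tool_rot: [[-0.237, 0.972, -0.002], [0.972, 0.237, -0.006], [-0.005, -0.004, -1.0]]
contact_force: [0.7, 0.8, -0.4]
width: 0.0
```

```bash
python3 -c "
from go import *
st()
im=snap('top','top4.png'); 
C=cv2.resize(im[162:282,242:402],None,fx=5,fy=5,interpolation=cv2.INTER_CUBIC); cv2.imwrite('pics/crop7.png',cv2.convertScaleAbs(C,alpha=1.6)[:,:,::-1])"
```

```text
t 25.15 board mm [  -4.9 -317.8  128. ] world [ 0.6214 -0.2368  0.128 ] yhead 13.70 zax [-0.0024 -0.0062 -1.    ] q [-0.38  0.62  1.6  -0.01  0.92 -0.61] Fboard [ 0.8  0.6 -0.4] w 0.0000
```

View pics/crop7.png

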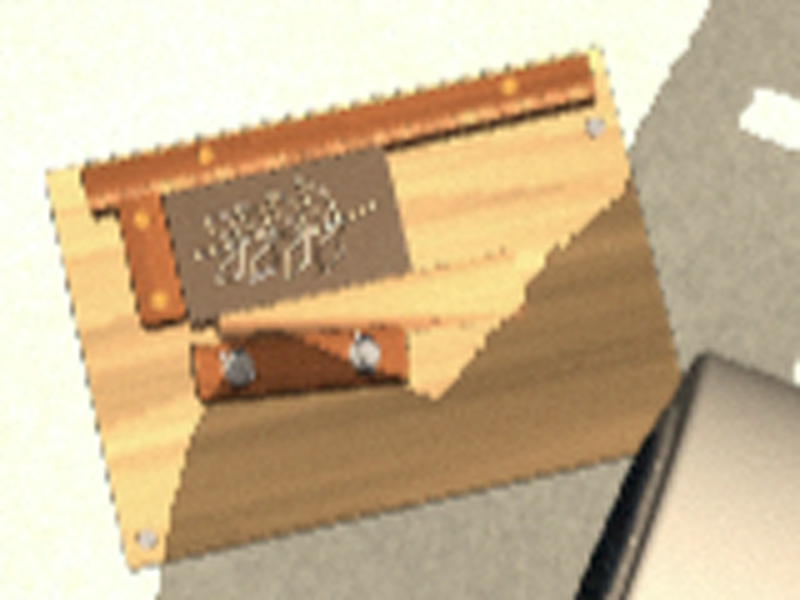

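The crop shows the block against the stop at (175,255) and the fence at (275,175). The wedge lies flush along the block and the cleat, with its thin end at about (220,325). I'll do one numeric check and hand in.

```bash
python3 -c "
from go import *
f=lambda u,v:onz('top',242+(u-2)/5,162+(v-2)/5,.034)
for n,u,v in(('blkUL',165,199),('blkUR',386,151),('blkLR',411,270),('blkLL',188,322),('fenceR',594,100),('fenceL',120,208),('wedge tip U',218,316)): print(n,np.round(B(f(u,v))*1000,1))
finish_job()"
```

```text
blkUL [68.3 83.9 34. ]
blkUR [ 67.4 -24.4  34. ]
blkLR [  8.2 -23.3  34. ]
blkLL [ 7.4 85.6 34. ]
fenceR [  69.5 -127.2   34. ]
fenceL [ 68.9 105.9  34. ]
wedge tip U [ 7. 71. 34.]
the job is handed in; nothing more can be done
```

The block is home and clamped. I slid it up against the end stop, set the 144 mm wedge thin end first into the gap, let go, and pushed its thick end with closed fingers. The arm then backed off clear of everything, and I handed the job in at about 25 s.

- **Tightness:** the last three fresh pushes ended at 16.7, 16.8 and 19.0 N and moved the wedge 1.1, 0.4 and 0.3 mm, so I took it as tight. Force is only reported at the end of each move, so a brief higher peak between readings would not show.
- **Position, from the last top image:**
  - The block's far end is at board y of about 84 to 86 mm, against the stop at 85 mm.
  - Its fence side reads x of about 68 mm, against a fence measured at 69 to 69.5 mm, so no gap beyond the roughly 2 mm picture error.
  - The wedge lies flush along the block and the cleat.
- **Checks that disagreed:**
  - My board fit read the edges about 2 mm small, so I corrected its origin by that.
  - The wedge's angle in the grip read between about 0.5° and 3.5° in different pictures, so I turned the tool between looks; it entered without measurable force.
  - The block's lower edge reads x of about 7 to 8 mm where about 5 is expected. I put that down to the blurred edge between block and wedge.
- **Not checked:** I did not re-measure the roller, tape, ink and brushes at the end. The arm made no contact near them.

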